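# Press the cap home on a sample jar and shelve it

### The job

Close the small white jar, whose grey push-on cap still stands proud: stand it upright in the middle of the lever press's round anvil and let go of it, swing the press lever over and down all the way to its stop so that its pad pushes the cap fully home, and let the lever return to its upright rest with the jar still standing there. Then stand the closed jar upright on the narrow raised aluminium shelf and let go. Do not shift or knock over the small canister and the little bottle that stand about.

Things in the scene. Friction and masses are not known exactly. Their poses are not given: they have to be found in the camera images.
- jar: Loose white round sample jar, about 0.18 kg; body 54 mm in diameter up to 41 mm above its base (grip it there), then a shoulder, a 35 mm neck and the grey cap. Top of the cap 76 mm above the base at the start, 67 mm once home. Origin: centre of the underside, z up. It stands in one of three spots in a row, the canister and the little bottle in the others.
- jar_cap (a joint): Grey ribbed push-on cap of the jar, 44 mm in diameter, 20 mm high. Value in m: 0 = standing 9 mm proud, 0.009 = fully home. Stiff friction: it needs about 14 N to move and stays where it is pushed.
- anvil (a point): Centre of the top face of the press's anvil, a round steel block 60 mm across, rimless, 30 mm above the table. Press axes: x along the lever's hinge axis, y level from the anvil to the hinge, z up. The press is fixed. Its base plate, 12 mm thick, spans x = -65..65, y = -75..150 mm; two stop posts 98 mm high stand at x = +-54, y = -55 mm, bearing cheeks 122 mm high at the hinge.
- lever_hinge (a point): Point on the lever's hinge axis, midway between the cheeks: 110 mm from the anvil's centre along the press's y, 105 mm above the table. The hinge axis is the x axis of this frame (level); axes as for anvil; fixed to the press.
- handle (a point): Middle of the lever's black round handle bar, 16 mm thick, parallel to the hinge axis and 230 mm from it, clear for 98 mm between two side arms. At rest 334 mm above the table; at the stop 105 mm, beyond the anvil, 120 mm from its centre. Held between two fingers from above, the bar can turn in them as the lever swings. The 36 mm pad between the arms, 110 mm from the hinge, meets the cap.
- press_lever (a joint): Angle of the press lever in rad: 0 = upright rest (leaning 5 degrees away from the anvil), 1.66 = at its stop, level over the anvil. Right-handed about the hinge's +x: the handle goes over the anvil, away from the hinge. A spring returns it: about 2 N at the handle near rest, 5 N near the stop, about 12 N in all over the pad's last 9 mm, while the cap moves.
- shelf_top (a point): Centre of the top face of the fixed shelf of bent aluminium sheet: 60 mm deep (its x), 170 mm long (its y), 55 mm above the table. z up.
- objective_case: Bystander: loose black round canister with a white screw top, 47 mm in diameter, 60 mm high, standing in one of the three spots. Origin: centre of the underside.
- vial_bottle: Bystander: loose little brown bottle with a white cap, 28 mm in diameter, 50 mm high, standing in one of the three spots. Origin: centre of the underside.
Mind the look-alikes: they are no part of the job. There is more than one size of the jar; the one meant has the size given above.

How it is judged:
By the outcome, as a careful person would: the job done as asked, in the order asked, and still so for the second after the job is handed in, with the robot touching nothing.
It also fails if it takes over 72 s, if anything falls off the work surface, if the arm or the gripper's body presses on something with over 40 N, if the wrist force passes 120 N, or if a joint passes its speed limit or range.

### The arm

A 7-joint arm with a two-finger parallel gripper is mounted at the origin on a cart in front of the work surface, level with it; the furniture and walls round the work are solid. World frame = base frame: x ahead of the robot, y to its left, z up, the work surface at z = 0. Lengths are in m, angles in rad, forces in N, time in s.
With the tool pointing down it reaches from about 0.425 to 0.875 m from the base axis. Payload 4.7 kg.
Tool frame: the origin (TCP) lies midway between the tips of the shut fingers; the grasp point (between the pads) lies 19 mm behind it; z points along the fingers, y is the line along which they close (so a half turn about z gives the same grasp; the last joint's range is limited). The gripper opens to 87 mm and grips with 3 to 60 N. Pads are 19 mm wide; open, the fingers measure 117 mm over their backs; the gripper's body (75 mm by 190 mm) begins 51 mm behind the grasp point.
Start: joints at [-1.169, 0.321, -0.07, 1.45, 0.023, 1.371, -0.057], TCP at [0.246, 0.602, 0.223] pointing down, gripper open.
Joint ranges: [-2.86, 2.86], [-0.3, 2.09], [-1.38, 1.24], [0.06, 2.45], [-1.56, 4.7], [0.09, 2.05], [-2.69, 2.69]. Speed limits (rad/s): [2.57, 2.57, 3.14, 3.14, 3.14, 3.14, 3.14].

### API

Orientations are given as a rotation vector (axis times angle).
In Python, from bench import arm, camera, job, search_frame gives the robot as it stands. The module is installed in compiled form; this text tells all that it offers.
- The arm moves only by the tool step_arm, never from a script. Its argument "commands" is text: rows parted by semicolons, each of 7 numbers parted by spaces: the shift along the tool's x, y, z in cm, then the turn, a rotation vector about the tool's x, y, z in degrees, then the closure, from 0 (fully open) to 1 (shut). In form: tx ty tz rx ry rz claw; .... A call has 1 to 20 rows; each row is the pose to reach, as a shift and turn from the pose commanded when the call began, along the tool's axes at that moment; what a row does not reach only later rows make up. A row lasts 1/10 s, in which the tool goes at most 50 mm and 8.59 degrees, less where a joint would pass 70% of its speed; a pose out of reach is approached as far as the arm can. A call with a gripper value outside its range is refused whole. The fingers move at their own pace and stop on an object; the grip force is fixed at half the most. Time passes only in rows, so rows that repeat a pose let the fingers close. It gives the time, the measured TCP pose, the force, the opening and the grip force at its end, in the units of the state.
- arm.get_obs(): the state, without advancing time (a new reading comes with each control period).
- camera(name): name is "scene" or "top" or "wrist"; returns a dict with "color" (480x640x3 uint8, red, green, blue), "z_map" (480x640 float32, m along the optical axis (not along the pixel's ray), 0 where there is no reading), "mtx" (3x3 intrinsics, pixels), "xyz" and "orientation" of the camera in the world; the wrist camera has in their place "tool_from_camera" (4x4, takes a point from camera to tool coordinates, whose origin is the TCP and whose axes are the flange's). Camera axes: x right, y down, z forward; pixel columns grow to the right and rows downward; lengths in m; the calibration is good to about 2 mm. The wrist camera is an equidistant fisheye: a pixel r from the principal point sees the ray r / f radians off the axis. A picture is of the moment at which its call begins: read the wrist's pose just before it.
- job.finish_job(): hands the job in; it is judged then, once.
Trained networks look in the newest picture that a camera, given by its name, has taken for a name from the list of things; names that differ only in an ending like _2 or _b are one class to them, and where a whole thing is asked for, a point or a joint stands for the part that bears it (a point fixed in the world has none). Each returns a list of dicts, best first, with "p" (0 to 1); they miss things now and then, are a little off and sometimes report something else, mostly with a low value. They report only what shows in the picture. A call takes as long as a camera call. They do not tell look-alikes from the thing itself.
- search_frame(camera, name): "xyz" ([x, y, z] in m, in world coordinates, good to about 4 mm: the middle of the surface that is visible of it).
The state is a dict: "clock": time; "joints": joint angles; "qd": joint speeds; "joint_torque": joint torques, N m; "ee_pos": TCP position; "tcp_rot": TCP orientation; "ft_force": force on the tool from outside, world axes, zero at the start; "wrist_torque": the same for the moment, N m; "gripper_width": finger opening in m; "gripper_force": force on a finger pad.
Only numpy, scipy, OpenCV 4.12 (cv2) and the standard library are available. Lean on these libraries where they do the work, as an engineer would, in place of code of your own. Each camera call takes 0.05 s, during which the arm holds its last target. There are 200 camera calls.

## Working session

There is one attempt and no reset: what is moved stays moved. The work goes in short steps, Python scripts to look and compute and a tool call to move; the robot and the scene stay as the last step left them, time stands still between calls to the robot, and variables do not carry over. Pictures are saved under pics/ and viewed, at most 10 in all, crops included, and the job is handed in when it is done.

Besides the shell and the picture viewer there is one more tool, called after "Call:" as name(argument=value, ...) on one line, values as JSON. step_arm: Moves the arm, as the interface text tells. Its arguments: {"type":"object","properties":{"commands":{"type":"string"}},"required":["commands"]}

```bash
mkdir -p pics; cat > h.py <<'E'
import numpy as np, cv2
from bench import arm, camera, job, search_frame
from scipy.spatial.transform import Rotation as R
def Rm(o):
    o=np.array(o,float)
    return o if o.shape==(3,3) else (R.from_rotvec(o).as_matrix() if o.size==3 else R.from_quat(o).as_matrix())
def cloud(c):
    K=np.array(c["mtx"]);v,u=np.mgrid[:480,:640];z=c["z_map"]
    p=np.stack([(u-K[0,2])/K[0,0]*z,(v-K[1,2])/K[1,1]*z,z],-1)
    return p@Rm(c["orientation"]).T+np.array(c["xyz"])
def proj(c,p):
    K=np.array(c["mtx"]);q=Rm(c["orientation"]).T@(np.array(p)-np.array(c["xyz"]));q=K@q;return q[:2]/q[2]
E
python3 - <<'E'
from h import *
np.set_printoptions(precision=3,suppress=True)
o=arm.get_obs();print(o)
for n in("scene","top"):
    c=camera(n);cv2.imwrite(f"pics/{n}0.png",c["color"][...,::-1]);np.savez(f"{n}0.npz",**c)
    print(n,c["xyz"],c["orientation"])
    for t in("jar","anvil","lever_hinge","handle","shelf_top","objective_case","vial_bottle","jar_cap"):
        for d in search_frame(n,t)[:4]:print(t,round(d["p"],2),np.array(d["xyz"]),proj(c,d["xyz"]).round())
E
```

```text
{'clock': 0.0, 'joints': array([-1.169,  0.322, -0.07 ,  1.452,  0.023,  1.371, -0.057]), 'qd': array([-0.002, -0.   ,  0.   , -0.   ,  0.001, -0.001, -0.001]), 'joint_torque': array([ -0.   , -49.128,  -0.404, -31.254,  -0.064,   0.044,   0.   ]), 'ee_pos': array([0.246, 0.601, 0.221]), 'tcp_rot': array([-0.605, -3.082,  0.003]), 'ft_force': array([-0.115,  0.691,  0.336]), 'wrist_torque': array([ 0.02 , -0.01 ,  0.001]), 'gripper_force': 0.0, 'gripper_width': 0.0869746311456159}
scene [-0.104  0.944  0.764] [-0.693  2.386 -1.411]
jar 0.89 [0.311 0.351 0.032] [303. 398.]
jar 0.81 [0.413 0.39  0.036] [248. 388.]
jar 0.62 [0.568 0.39  0.04 ] [190. 358.]
anvil 0.94 [ 0.51  -0.239  0.052] [359. 239.]
lever_hinge 0.68 [ 0.512 -0.24   0.051] [359. 239.]
handle 0.57 [ 0.511 -0.264  0.22 ] [366. 182.]
shelf_top 0.45 [0.568 0.156 0.044] [260. 301.]
vial_bottle 0.67 [0.423 0.125 0.03 ] [317. 319.]
jar_cap 0.72 [0.571 0.389 0.055] [188. 351.]
jar_cap 0.66 [0.41  0.388 0.041] [250. 386.]
top [0.221 0.036 1.342] [-2.207  1.983 -0.235]
jar 0.68 [0.425 0.37  0.074] [186. 269.]
jar 0.6 [0.571 0.373 0.048] [196. 214.]
jar 0.59 [0.318 0.338 0.053] [194. 316.]
anvil 0.73 [ 0.521 -0.222  0.02 ] [429. 261.]
lever_hinge 0.57 [ 0.519 -0.216  0.017] [426. 261.]
lever_hinge 0.22 [0.433 0.114 0.05 ] [292. 279.]
handle 0.63 [ 0.517 -0.267  0.225] [469. 246.]
shelf_top 0.96 [0.573 0.238 0.055] [250. 218.]
objective_case 0.81 [0.422 0.255 0.054] [234. 277.]
vial_bottle 0.47 [0.425 0.372 0.074] [185. 269.]
vial_bottle 0.4 [0.43  0.12  0.049] [290. 280.]
jar_cap 0.61 [0.436 0.378 0.077] [183. 264.]
jar_cap 0.42 [0.572 0.381 0.052] [193. 213.]
```

View pics/scene0.png

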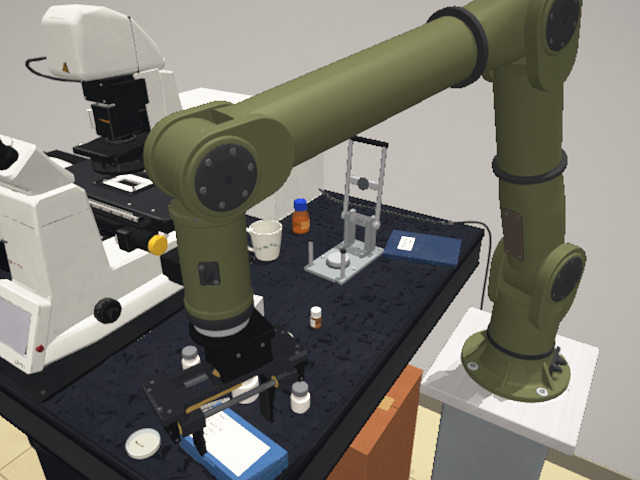

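View pics/top0.png

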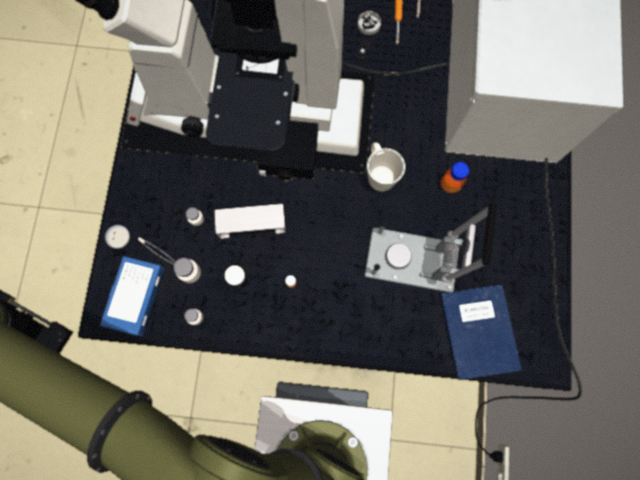

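The scene picture shows the arm over the jar area, with the press near (350,250). In the top picture three jars appear at (186,269), (195,215) and (193,317). The canister is at (234,275), the bottle at (291,281), the shelf at (250,218) and the anvil at (398,256). The jar at (186,269) is the largest and stands in the row with the canister and bottle, so it is the likely target. I'll confirm it with sizes and a crop.

```bash
python3 - <<'E'
from h import *
np.set_printoptions(precision=4,suppress=True)
c=dict(np.load("top0.npz"));P=cloud(c);X,Y,Z=P[...,0],P[...,1],P[...,2]
ok=c["z_map"]>0
print("table z",np.median(Z[300:330,240:330]), "f",c["mtx"][0,0])
for n,(u,v) in dict(A=(186,269),B=(195,215),C=(193,317),case=(234,275),vial=(291,281)).items():
    x,y=P[v,u,:2]; m=ok&(np.hypot(X-x,Y-y)<.05)&(Z>.012)&(Z<.12)
    q=P[m]; h=np.percentile(q[:,2],97); t=q[q[:,2]>h-.006]
    (cx,cy),r=cv2.minEnclosingCircle(t[:,:2].astype(np.float32))
    print(n,"h",h,"top mean",t.mean(0),"circ",cx,cy,2*r,"Npix",len(t),"extent",np.ptp(q,axis=0))
def rect(m,nm):
    k=cv2.connectedComponents(m.astype(np.uint8))[1]
    q=P[m]; r=cv2.minAreaRect(q[:,:2].astype(np.float32)*1000); print(nm,len(q),"z",np.median(q[:,2]),"rect mm",r, "mean",q.mean(0))
v,u=np.mgrid[:480,:640]
rect(ok&(abs(Z-.055)<.007)&(u>208)&(u<290)&(v>200)&(v<240),"shelf")
rect(ok&(abs(Z-.012)<.005)&(u>360)&(u<470)&(v>222)&(v<295),"base")
rect(ok&(abs(Z-.03)<.005)&(u>380)&(u<415)&(v>238)&(v<272),"anvil")
m=ok&(abs(Z-.334)<.02)&(u>440)&(u<500)&(v>190)&(v<280);rect(m,"handle")
m=ok&(abs(Z-.098)<.012)&(u>350)&(u<400)&(v>220)&(v<290);print("posts",P[m][:, :])
I=c["color"];cr=cv2.resize(I[195:335,160:310],None,fx=3.5,fy=3.5,interpolation=cv2.INTER_CUBIC)
cr2=cv2.resize(I[190:300,355:500],(525,398),interpolation=cv2.INTER_CUBIC)
cv2.imwrite("pics/crop1.png",cr[...,::-1])
E
```

```text
table z 0.0022900208188112448 f 534.407597834928
A h 0.08052759718730643 top mean [0.4312 0.3772 0.0775] circ 0.430405855178833 0.37685781717300415 0.04483266547322273 Npix 199 extent [0.0525 0.0507 0.0719]
B h 0.05749526144317228 top mean [0.5712 0.3835 0.0542] circ 0.5709962844848633 0.38413700461387634 0.03169366717338562 Npix 73 extent [0.0544 0.0599 0.0487]
C h 0.05776115521057696 top mean [0.3189 0.3445 0.0547] circ 0.31931811571121216 0.3453811705112457 0.030004873871803284 Npix 85 extent [0.0756 0.0573 0.0477]
case h 0.06568105374472887 top mean [0.4265 0.2548 0.0624] circ 0.42685431241989136 0.254399836063385 0.04672321304678917 Npix 206 extent [0.0448 0.046  0.0562]
vial h 0.054721824402478574 top mean [0.4306 0.1183 0.0512] circ 0.43008917570114136 0.11835337430238724 0.02330278605222702 Npix 56 extent [0.0255 0.0254 0.0435]
shelf 1562 z 0.05550458040259165 rect mm ((574.4086303710938, 238.65322875976562), (61.21001434326172, 170.36740112304688), 11.617834091186523) mean [0.5737 0.2386 0.0555]
base 2916 z 0.012375705881569998 rect mm ((525.930419921875, -185.965087890625),
[... 1602 characters left out ...]
 0.4804 -0.0871  0.0965]
 [ 0.4806 -0.0895  0.0963]
 [ 0.4808 -0.0918  0.0968]
 [ 0.4762 -0.0775  0.1002]
 [ 0.478  -0.0806  0.0927]
 [ 0.4768 -0.0823  0.0994]
 [ 0.4767 -0.0845  0.1011]
 [ 0.4777 -0.0872  0.0975]
 [ 0.478  -0.0896  0.0975]
 [ 0.4785 -0.092   0.0965]
 [ 0.475  -0.0783  0.0941]
 [ 0.4746 -0.0803  0.0974]
 [ 0.4754 -0.0829  0.0947]
 [ 0.4739 -0.0845  0.1031]
 [ 0.4745 -0.087   0.1015]
 [ 0.4753 -0.0896  0.0991]
 [ 0.4761 -0.0922  0.0964]
 [ 0.4719 -0.0804  0.0989]
 [ 0.4719 -0.0826  0.1   ]
 [ 0.4718 -0.0848  0.1018]
 [ 0.4732 -0.0877  0.0963]
 [ 0.4735 -0.0901  0.0957]
 [ 0.4707 -0.0812  0.0928]
 [ 0.4693 -0.0827  0.1009]
 [ 0.4705 -0.0855  0.0964]
 [ 0.4706 -0.0878  0.0973]]
```

View pics/crop1.png

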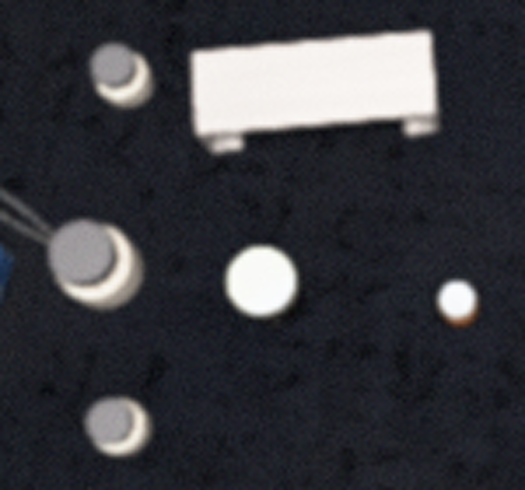

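The crop shows jar A at (186,269). The cap measures 45 mm and the top is at about 77 mm, so it fits. B at (195,215) and C at (193,317) have 31 mm caps and are only 55 mm high, so they are look-alikes. Tweezers lie to the upper left of A, so I'll put the fingers across them. The press measurements agree with each other: anvil (0.526,-0.144), handle (0.516,-0.274), press yaw 4.4°.

```bash
cat >> h.py <<'E'
def rows(wps, n0=None):
    """wps: (x,y,z tcp world, finger angle deg, claw, nrows) -> printed rows, tool axes of now"""
    o=arm.get_obs();T=R.from_rotvec(o["tcp_rot"]);p0=np.array(o["ee_pos"])
    a0=np.degrees(np.arctan2(*T.as_matrix()[1::-1,1]))
    print("now",p0.round(4),"fing",a0.round(1),"F",np.round(o["ft_force"],1),"w",round(o["gripper_width"],4),"t",o["clock"],"j7",o["joints"][6].round(2))
    p=p0;a=a0;out=[]
    for x,y,z,f,cl,n in wps:
        q=np.array([x,y,z])
        for i in range(1,n+1):
            s=i/n; s=s if n<4 else s*s*(3-2*s)
            t=T.inv().apply(p+(q-p)*s-p0)*100; an=np.radians(a+(f-a)*s)
            Y=np.array([np.cos(an),np.sin(an),0]);Zt=np.array([0,0,-1.]);M=np.stack([np.cross(Y,Zt),Y,Zt],1)
            r=np.degrees((T.inv()*R.from_matrix(M)).as_rotvec())
            out.append(" ".join(f"{v:.1f}" if k<3 else f"{v:.0f}" if k==5 else f"{v:.1f}" for k,v in enumerate([*t,*r]))+f" {cl}")
        p,a=q,f
    print(len(out),"; ".join(out))
E
python3 - <<'E'
from h import *
rows([(.431,.377,.14,-15,0,14),(.431,.377,.014,-15,0,6)])
E
```

```text
now [0.2458 0.6018 0.2226] fing 67.8 F [ 0.5 -0.1  0.1] w 0.0872 t 0.9 j7 -0.06
20 -0.4 -0.2 0.1 0.0 0.0 1 0; -1.4 -0.8 0.5 0.0 0.0 5 0; -3.0 -1.6 1.0 0.0 0.0 10 0; -5.1 -2.7 1.6 0.0 0.0 16 0; -7.5 -4.0 2.4 0.0 -0.0 24 0; -10.1 -5.4 3.3 0.0 -0.0 33 0; -12.8 -6.9 4.1 0.0 -0.0 41 0; -15.5 -8.4 5.0 0.0 -0.0 50 0; -18.2 -9.8 5.9 0.0 -0.0 59 0; -20.6 -11.1 6.6 0.0 -0.0 66 0; -22.6 -12.2 7.3 0.0 -0.0 73 0; -24.2 -13.0 7.8 0.0 -0.0 78 0; -25.3 -13.6 8.1 0.0 -0.0 82 0; -25.6 -13.8 8.3 0.0 -0.0 83 0; -25.6 -13.8 9.2 0.0 -0.0 83 0; -25.6 -13.8 11.5 0.0 -0.0 83 0; -25.6 -13.8 14.6 0.0 -0.0 83 0; -25.6 -13.8 17.6 0.0 -0.0 83 0; -25.6 -13.8 19.9 0.0 -0.0 83 0; -25.6 -13.8 20.9 0.0 -0.0 83 0
```

Call:
step_arm(commands="-1.4 -0.8 0.5 0 0 5 0; -3 -1.6 1 0 0 10 0; -5.1 -2.7 1.6 0 0 16 0; -7.5 -4 2.4 0 0 24 0; -10.1 -5.4 3.3 0 0 32 0; -12.8 -6.9 4.1 0 0 40 0; -15.5 -8.4 5 0 0 48 0; -18.2 -9.8 5.9 0 0 56 0; -20.6 -11.1 6.6 0 0 64 0; -22.6 -12.2 7.3 0 0 72 0; -24.2 -13 7.8 0 0 78 0; -25.3 -13.6 8.1 0 0 82 0; -25.6 -13.8 8.3 0 0 83 0; -25.6 -13.8 8.3 0 0 83 0; -25.6 -13.8 8.3 0 0 83 0")

```text
clock: 2.4
ee_pos: [0.43, 0.3782, 0.1398]
tcp_rot: [-2.493, -1.91, -0.0]
ft_force: [-0.6, -0.2, -0.2]
gripper_width: 0.0871
gripper_force: 0.0
```

```bash
python3 - <<'E'
from h import *
rows([(.431,.377,.014,-15,0,8)])
c=camera("wrist");cv2.imwrite("pics/w1.png",c["color"][...,::-1])
E
```

```text
now [0.43   0.3782 0.1398] fing -15.1 F [-0.6 -0.2 -0.2] w 0.0871 t 2.4 j7 -0.99
8 -0.0 0.0 0.5 -0.0 -0.0 -0 0; -0.0 0.0 2.0 -0.0 -0.0 -0 0; -0.0 0.0 4.0 -0.0 -0.0 -0 0; -0.0 0.1 6.3 -0.0 -0.0 -0 0; -0.1 0.1 8.6 -0.0 -0.0 -0 0; -0.1 0.1 10.6 -0.0 -0.0 -0 0; -0.1 0.1 12.0 -0.0 -0.0 -0 0; -0.1 0.1 12.6 -0.0 -0.0 -0 0
```

View pics/w1.png

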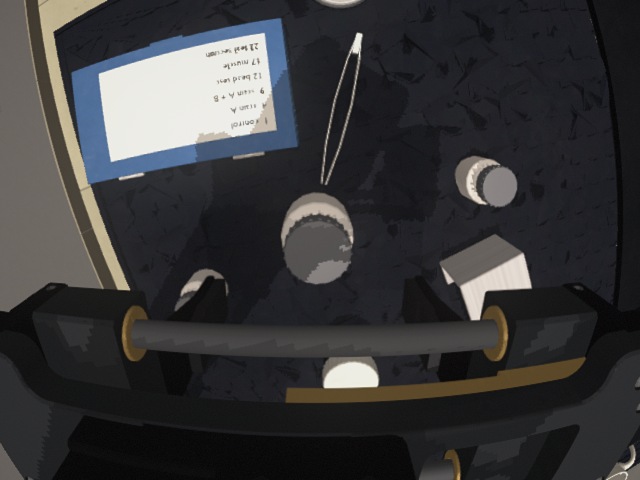

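The wrist view shows the jar cap at (318,258), centred between the fingers at (205,300) and (425,300). The tweezers end at (323,183), clear of the finger paths. I'll descend and grip.

Call:
step_arm(commands="0 0 2 0 0 0 0; 0 0 4 0 0 0 0; 0 0 6.3 0 0 0 0; -0.1 0.1 8.6 0 0 0 0; -0.1 0.1 10.6 0 0 0 0; -0.1 0.1 12 0 0 0 0; -0.1 0.1 12.5 0 0 0 0; -0.1 0.1 12.5 0 0 0 0; -0.1 0.1 12.5 0 0 0 1; -0.1 0.1 12.5 0 0 0 1; -0.1 0.1 12.5 0 0 0 1; -0.1 0.1 12.5 0 0 0 1; -0.1 0.1 12.5 0 0 0 1; -0.1 0.1 12.5 0 0 0 1; -0.1 0.1 12.5 0 0 0 1")

```text
clock: 3.95
ee_pos: [0.4315, 0.3761, 0.0149]
tcp_rot: [-2.496, -1.908, -0.001]
ft_force: [-0.3, -0.6, 2.3]
gripper_width: 0.0534
gripper_force: 30.0
```

```bash
python3 - <<'E'
from h import *
rows([(.431,.377,.20,-15,1,8)])
E
```

```text
now [0.4315 0.3761 0.0149] fing -15.2 F [-0.3 -0.6  2.3] w 0.0534 t 3.95 j7 -0.95
8 0.0 -0.0 -0.8 0.0 -0.0 -0 1; 0.0 -0.0 -2.9 0.0 -0.0 -0 1; 0.0 -0.0 -5.9 0.0 -0.0 -0 1; 0.0 -0.0 -9.3 0.0 -0.0 -0 1; 0.1 -0.0 -12.7 0.0 -0.0 -0 1; 0.1 -0.1 -15.6 0.0 -0.0 -0 1; 0.1 -0.1 -17.7 0.0 -0.0 -0 1; 0.1 -0.1 -18.5 0.0 -0.0 -0 1
```

Call:
step_arm(commands="0 0 -0.8 0 0 0 1; 0 0 -3 0 0 0 1; 0 0 -6 0 0 0 1; 0 0 -9.3 0 0 0 1; 0 0 -12.7 0 0 0 1; 0 0 -15.6 0 0 0 1; 0 0 -17.7 0 0 0 1; 0 0 -18.5 0 0 0 1; 0 0 -18.5 0 0 0 1; 0 0 -18.5 0 0 0 1")

```text
clock: 4.95
ee_pos: [0.4307, 0.3754, 0.1982]
tcp_rot: [2.496, 1.908, -0.004]
ft_force: [0.1, 0.2, -3.0]
gripper_width: 0.0534
gripper_force: 30.0
```

```bash
python3 - <<'E'
from h import *
rows([(.526,-.144,.20,-4.4,1,18)])
E
```

```text
now [0.4307 0.3754 0.1982] fing -15.2 F [ 0.1  0.2 -3. ] w 0.0534 t 4.95 j7 -0.99
18 -0.4 0.2 -0.0 -0.1 0.1 -0 1; -1.6 0.8 -0.0 -0.1 0.1 -0 1; -3.5 1.7 -0.0 -0.1 0.1 -1 1; -6.0 2.9 -0.0 -0.1 0.1 -1 1; -9.0 4.3 -0.0 -0.1 0.1 -2 1; -12.3 5.9 -0.0 -0.1 0.1 -3 1; -16.0 7.7 -0.0 -0.1 0.1 -4 1; -19.9 9.5 -0.0 -0.1 0.1 -5 1; -23.8 11.4 -0.1 -0.1 0.1 -5 1; -27.8 13.3 -0.1 -0.1 0.1 -6 1; -31.6 15.2 -0.1 -0.1 0.1 -7 1; -35.3 16.9 -0.1 -0.1 0.1 -8 1; -38.6 18.5 -0.1 -0.1 0.1 -9 1; -41.6 19.9 -0.1 -0.1 0.1 -9 1; -44.1 21.1 -0.1 -0.1 0.1 -10 1; -46.0 22.0 -0.1 -0.1 0.1 -10 1; -47.2 22.6 -0.1 -0.1 0.1 -11 1; -47.6 22.8 -0.1 -0.1 0.1 -11 1
```

Call:
step_arm(commands="-0.4 0.2 0 0 0 0 1; -1.6 0.8 0 0 0 0 1; -3.5 1.7 0 0 0 -1 1; -6 2.9 0 0 0 -1 1; -9 4.3 0 0 0 -2 1; -12.3 5.9 0 0 0 -3 1; -16 7.7 0 0 0 -4 1; -19.9 9.5 0 0 0 -5 1; -23.8 11.4 0 0 0 -5 1; -27.8 13.3 0 0 0 -6 1; -31.6 15.2 0 0 0 -7 1; -35.3 16.9 0 0 0 -8 1; -38.6 18.5 0 0 0 -9 1; -41.6 19.9 0 0 0 -9 1; -44.1 21.1 0 0 0 -10 1; -46 22 0 0 0 -10 1; -47.2 22.6 0 0 0 -11 1; -47.6 22.8 0 0 0 -11 1; -47.6 22.8 0 0 0 -11 1; -47.6 22.8 0 0 0 -11 1")

```text
clock: 6.95
ee_pos: [0.526, -0.1424, 0.1992]
tcp_rot: [-2.301, -2.138, -0.0]
ft_force: [0.3, -0.3, -2.4]
gripper_width: 0.0531
gripper_force: 30.0
```

```bash
python3 - <<'E'
from h import *
rows([(.526,-.144,.046,-4.4,1,10)])
c=camera("top");cv2.imwrite("pics/t1.png",cv2.resize(c["color"][180:320,330:520],None,fx=3.5,fy=3.5,interpolation=cv2.INTER_CUBIC)[...,::-1])
P=cloud(c);X,Y,Z=P[...,0],P[...,1],P[...,2]
E
```

```text
now [ 0.526  -0.1424  0.1992] fing -4.2 F [ 0.3 -0.3 -2.4] w 0.0531 t 6.95 j7 0.22
10 -0.0 0.0 0.4 -0.0 -0.0 0 1; -0.0 0.0 1.6 -0.0 -0.0 0 1; -0.0 0.0 3.3 -0.0 -0.0 0 1; -0.1 0.0 5.4 -0.0 -0.0 0 1; -0.1 0.0 7.7 -0.0 -0.0 0 1; -0.1 0.0 9.9 -0.0 -0.0 0 1; -0.1 0.0 12.0 -0.0 -0.0 0 1; -0.2 0.0 13.7 -0.0 -0.0 0 1; -0.2 0.0 14.9 -0.0 -0.0 0 1; -0.2 0.0 15.3 -0.0 -0.0 0 1
```

Call:
step_arm(commands="0 0 0.4 0 0 0 1; 0 0 1.6 0 0 0 1; -0.1 0 3.3 0 0 0 1; -0.1 0 5.4 0 0 0 1; -0.1 0 7.7 0 0 0 1; -0.2 0 9.9 0 0 0 1; -0.2 0 12 0 0 0 1; -0.2 0 13.7 0 0 0 1; -0.2 0 14.8 0 0 0 1; -0.2 0 15.2 0 0 0 1; -0.2 0 15.2 0 0 0 1; -0.2 0 15.3 0 0 0 1; -0.2 0 15.3 0 0 0 1")

```text
clock: 8.3
ee_pos: [0.527, -0.1453, 0.0473]
tcp_rot: [2.301, 2.137, 0.002]
ft_force: [-0.4, -0.5, -2.6]
gripper_width: 0.0532
gripper_force: 30.0
```

Call:
step_arm(commands="0 -0.1 0.1 0 0 0 1; 0 -0.1 0.2 0 0 0 1; 0 -0.1 0.2 0 0 0 1; 0 -0.1 0.2 0 0 0 1")

```text
clock: 8.7
ee_pos: [0.5254, -0.1451, 0.0449]
tcp_rot: [2.302, 2.138, 0.001]
ft_force: [-0.1, 0.4, 0.0]
gripper_width: 0.053
gripper_force: 30.0
```

Call:
step_arm(commands="0 0 0.1 0 0 0 1; 0 0 0.1 0 0 0 1; 0 0 0.1 0 0 0 0.7; 0 0 0.1 0 0 0 0.5; 0 0 0.1 0 0 0 0.2; 0 0 0.1 0 0 0 0; 0 0 0.1 0 0 0 0; 0 0 0.1 0 0 0 0; 0 0 -0.5 0 0 0 0; 0 0 -2 0 0 0 0; 0 0 -4 0 0 0 0; 0 0 -7 0 0 0 0; 0 0 -11 0 0 0 0; 0 0 -15 0 0 0 0; 0 0 -18 0 0 0 0; 0 0 -20 0 0 0 0; 0 0 -20 0 0 0 0")

```text
clock: 10.4
ee_pos: [0.5271, -0.146, 0.249]
tcp_rot: [2.298, 2.134, 0.009]
ft_force: [1.6, 0.3, 0.5]
gripper_width: 0.0871
gripper_force: 0.0
```

```bash
python3 - <<'E'
from h import *
rows([(.45,-.05,.40,-30,0,9)])
E
```

```text
now [ 0.5271 -0.146   0.249 ] fing -4.2 F [1.6 0.3 0.5] w 0.0871 t 10.4 j7 0.21
9 0.3 -0.3 -0.5 0.4 -0.0 1 0; 1.1 -1.0 -1.9 0.4 -0.0 3 0; 2.3 -2.1 -3.9 0.4 -0.1 7 0; 3.8 -3.5 -6.3 0.4 -0.1 11 0; 5.3 -4.8 -8.8 0.4 -0.1 15 0; 6.7 -6.1 -11.2 0.4 -0.1 19 0; 7.9 -7.2 -13.2 0.4 -0.1 23 0; 8.7 -8.0 -14.6 0.4 -0.1 25 0; 9.0 -8.3 -15.2 0.4 -0.1 26 0
```

Call:
step_arm(commands="0.3 -0.3 -0.5 0 0 2 0; 1.1 -1 -2 0 0 8 0; 2.3 -2 -4 0 0 16 0; 3.8 -3.5 -6.5 0 0 24 0; 5.3 -4.8 -9 0 0 32 0; 6.7 -6.1 -11.5 0 0 40 0; 7.9 -7.2 -13.5 0 0 48 0; 9 -8 -15.5 0 0 56 0; 9.5 -8.3 -17 0 0 64 0; 10 -8.3 -17.5 0 0 72 0; 10 -8.3 -18 0 0 80 0; 10 -8.3 -18 0 0 87 0; 10 -8.3 -18 0 0 90 0; 10 -8.3 -18 0 0 90 0")

```text
clock: 11.8
ee_pos: [0.4495, -0.0396, 0.4241]
tcp_rot: [3.139, -0.117, -0.001]
ft_force: [-0.1, -0.4, 0.9]
gripper_width: 0.0871
gripper_force: 0.0
```

```bash
python3 - <<'E'
from h import *
np.set_printoptions(precision=4,suppress=True)
c=camera("top");P=cloud(c);X,Y,Z=P[...,0],P[...,1],P[...,2];ok=c["z_map"]>0
m=ok&(np.hypot(X-.526,Y+.144)<.035)&(Z>.095)&(Z<.13)
q=P[m];print("cap",len(q),q.mean(0) if len(q) else"", cv2.minEnclosingCircle(q[:,:2].astype(np.float32)) if len(q) else"")
I=c["color"][190:310,340:510]
cv2.imwrite("pics/t2.png",cv2.resize(I,None,fx=4,fy=4,interpolation=cv2.INTER_CUBIC)[...,::-1])
rows([(.516,-.274,.42,-94.4,0,10)])
E
```

```text
cap 0  
now [ 0.4495 -0.0395  0.4241] fing -94.2 F [-0.2 -0.8  0.6] w 0.0866 t 11.85 j7 -1.69
10 0.2 0.6 0.0 0.0 0.0 0 0; 0.9 2.4 0.0 0.0 0.0 0 0; 1.8 4.9 0.1 0.0 0.0 0 0; 2.9 8.1 0.1 0.0 0.0 0 0; 4.2 11.4 0.2 0.0 0.0 0 0; 5.4 14.8 0.3 0.0 0.0 0 0; 6.5 18.0 0.3 0.0 0.0 0 0; 7.5 20.5 0.4 0.0 0.0 0 0; 8.1 22.3 0.4 0.0 0.0 0 0; 8.3 22.9 0.4 0.0 0.0 0 0
```

View pics/t2.png

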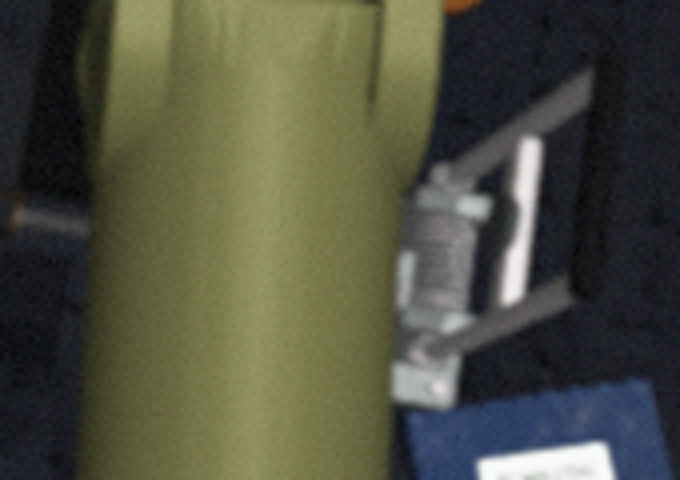

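The arm hides the anvil in the top view, though the lever is visible and upright with its handle at about (600,180). I'll measure the jar with the scene camera instead.

```bash
python3 - <<'E'
from h import *
np.set_printoptions(precision=4,suppress=True)
c=camera("scene");P=cloud(c);X,Y,Z=P[...,0],P[...,1],P[...,2];ok=c["z_map"]>0
m=ok&(np.hypot(X-.526,Y+.144)<.045)
q=P[m&(Z>.035)&(Z<.13)];print(len(q),q[:,2].max() if len(q) else "")
t=q[(q[:,2]>.098)];print("cap top",len(t),t.mean(0),cv2.minEnclosingCircle(t[:,:2].astype(np.float32)))
b=q[(q[:,2]<.068)&(q[:,2]>.038)]
from scipy.optimize import least_squares
for n,s,r in(("body",b,.027),("cap",q[(q[:,2]>.09)&(q[:,2]<.102)],.022)):
    print(n,len(s),least_squares(lambda v:np.hypot(s[:,0]-v[0],s[:,1]-v[1])-r,[.526,-.144],loss="soft_l1",f_scale=.001).x)
t=P[ok&(abs(Z-.31)<.06)&(abs(X-.516)<.07)&(abs(Y+.274)<.05)&(c["color"].sum(-1)<150)];print("handle",len(t),t.mean(0) if len(t) else "",np.ptp(t,axis=0) if len(t) else "")
u,v=map(int,proj(c,[.526,-.144,.08]));print(u,v)
cv2.imwrite("pics/s2.png",cv2.resize(c["color"][max(v-140,0):v+60,u-90:u+110],None,fx=3,fy=3,interpolation=cv2.INTER_CUBIC)[...,::-1])
E
```

```text
462 0.11094318318477925
cap top 138 [ 0.5224 -0.1392  0.1061] ((0.5270282626152039, -0.14018265902996063), 0.025105774402618408)
body 138 [ 0.525  -0.1447]
cap 58 [ 0.5249 -0.145 ]
handle 186 [ 0.5135 -0.2692  0.3369] [0.1223 0.0229 0.0172]
338 242
```

View pics/s2.png

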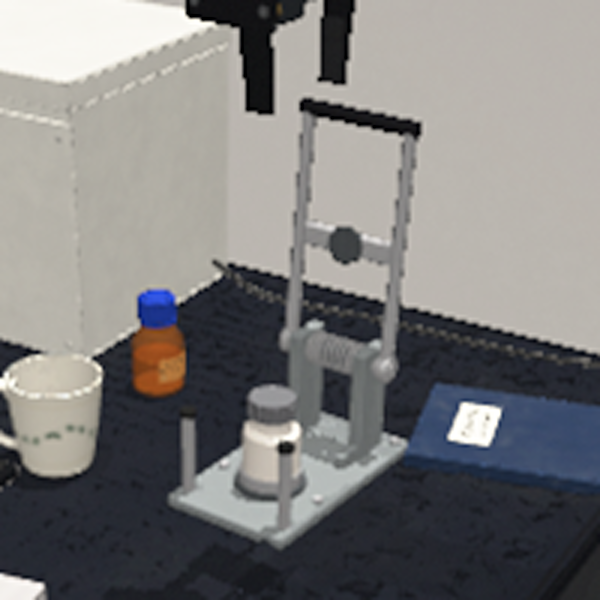

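The jar stands upright on the anvil, centred within about 1–2 mm, with its grey cap at (272,402). The lever is upright, with its handle at (360,117). Next is the handle.

Call:
step_arm(commands="0.2 0.6 0 0 0 0 0; 0.9 2.4 0 0 0 0 0; 1.8 4.9 0 0 0 0 0; 2.9 8.1 0 0 0 0 0; 4.2 11.4 0 0 0 0 0; 5.4 14.8 0 0 0 0 0; 6.5 18 0 0 0 0 0; 7.5 20.5 0 0 0 0 0; 8.1 22.5 0 0 0 0 0; 8.3 23.3 0 0 0 0 0; 8.3 23.3 0.5 0 0 0 0; 8.3 23.3 1 0 0 0 0; 8.3 23.3 1 0 0 0 0")

```text
clock: 13.2
ee_pos: [0.5154, -0.2761, 0.4137]
tcp_rot: [-3.138, 0.112, 0.001]
ft_force: [1.0, 0.6, -1.4]
gripper_width: 0.0869
gripper_force: 0.0
```

```bash
python3 - <<'E'
from h import *
rows([(.5155,-.273,.315,-94.4,0,8)])
E
```

```text
now [ 0.5154 -0.2761  0.4137] fing -94.1 F [ 1.   0.6 -1.4] w 0.0869 t 13.2 j7 -1.08
8 -0.0 -0.0 0.4 -0.1 0.1 0 0; -0.0 -0.0 1.5 -0.1 0.1 0 0; -0.0 -0.1 3.1 -0.1 0.1 0 0; -0.0 -0.1 4.9 -0.1 0.1 0 0; -0.0 -0.2 6.7 -0.1 0.1 0 0; -0.0 -0.3 8.3 -0.1 0.1 0 0; -0.0 -0.3 9.4 -0.1 0.1 0 0; -0.0 -0.3 9.9 -0.1 0.1 0 0
```

Call:
step_arm(commands="0 0 0.4 0 0 0 0; 0 0 1.5 0 0 0 0; 0 -0.1 3.1 0 0 0 0; 0 -0.1 4.9 0 0 0 0; 0 -0.2 6.7 0 0 0 0; 0 -0.3 8.3 0 0 0 0; 0 -0.3 9.4 0 0 0 0; 0 -0.3 9.9 0 0 0 0; 0 -0.3 9.9 0 0 0 0; 0 -0.3 9.9 0 0 0 0.4; 0 -0.3 9.9 0 0 0 0.7; 0 -0.3 9.9 0 0 0 1; 0 -0.3 9.9 0 0 0 1; 0 -0.3 9.9 0 0 0 1; 0 -0.3 9.9 0 0 0 1; 0 -0.3 9.9 0 0 0 1")

```text
clock: 14.8
ee_pos: [0.5157, -0.2747, 0.3156]
tcp_rot: [-3.139, 0.116, -0.0]
ft_force: [-0.2, -0.9, -0.2]
gripper_width: 0.0391
gripper_force: 0.0
```

```bash
cat >> h.py <<'E'
HY=np.array([-.076,-.997,0]);HG=np.array([.5176,-.2537,.105])
def arc(a0,a1,n,goal_r=.230,cl=1):
    o=arm.get_obs();T=R.from_rotvec(o["tcp_rot"]);p0=np.array(o["ee_pos"]);g=p0+[0,0,.019]
    d=g-HG;ang=np.arctan2(-(d@HY),d[2])+np.radians(5);print("now",p0.round(4),"r",np.hypot(d@HY,d[2]).round(4),"lever",ang.round(3),"lat",d[:2]@[-.997,.076],"F",np.round(o["ft_force"],1),"w",o["gripper_width"],"t",o["clock"])
    out=[]
    for a in np.linspace(a0,a1,n+1)[1:]:
        th=a-np.radians(5);q=HG+goal_r*(-np.sin(th)*HY+np.array([0,0,np.cos(th)]))+np.array([0,0,-.019])
        t=T.inv().apply(q-p0)*100;out.append(" ".join(f"{v:.1f}" for v in t)+f" 0 0 0 {cl}")
    print("; ".join(out))
E
python3 - <<'E'
from h import *
arc(0,.8,16)
E
```

```text
now [ 0.5157 -0.2747  0.3156] r 0.2305 lever -0.004 lat 0.0003005192191515106 F [-0.2 -0.9 -0.2] w 0.03909825972510152 t 14.8
0.0 -1.3 -0.0 0 0 0 1; 0.0 -2.4 -0.0 0 0 0 1; 0.0 -3.6 0.0 0 0 0 1; 0.0 -4.7 0.1 0 0 0 1; 0.0 -5.8 0.3 0 0 0 1; 0.0 -7.0 0.5 0 0 0 1; 0.1 -8.1 0.7 0 0 0 1; 0.1 -9.2 1.1 0 0 0 1; 0.1 -10.3 1.5 0 0 0 1; 0.1 -11.3 1.9 0 0 0 1; 0.1 -12.4 2.4 0 0 0 1; 0.1 -13.4 2.9 0 0 0 1; 0.1 -14.4 3.5 0 0 0 1; 0.1 -15.3 4.1 0 0 0 1; 0.1 -16.3 4.8 0 0 0 1; 0.1 -17.1 5.6 0 0 0 1
```

Fingers are still closing; I'll wait for the grip.

Call:
step_arm(commands="0 0 0 0 0 0 1; 0 0 0 0 0 0 1; 0 0 0 0 0 0 1; 0 0 0 0 0 0 1; 0 0 0 0 0 0 1")

```text
clock: 15.3
ee_pos: [0.5157, -0.2746, 0.3155]
tcp_rot: [-3.139, 0.116, -0.0]
ft_force: [-0.8, -1.4, 0.0]
gripper_width: 0.0149
gripper_force: 30.0
```

Call:
step_arm(commands="0 -0.5 0 0 0 0 1; 0 -1.3 0 0 0 0 1; 0 -2.4 0 0 0 0 1; 0 -3.6 0 0 0 0 1; 0 -4.7 0.1 0 0 0 1; 0 -5.8 0.3 0 0 0 1; 0 -7 0.5 0 0 0 1; 0.1 -8.1 0.7 0 0 0 1; 0.1 -9.2 1.1 0 0 0 1; 0.1 -10.3 1.5 0 0 0 1; 0.1 -11.3 1.9 0 0 0 1; 0.1 -12.4 2.4 0 0 0 1; 0.1 -13.4 2.9 0 0 0 1; 0.1 -14.4 3.5 0 0 0 1; 0.1 -15.3 4.1 0 0 0 1; 0.1 -16.3 4.8 0 0 0 1; 0.1 -17.1 5.6 0 0 0 1; 0.1 -17.1 5.6 0 0 0 1")

```text
clock: 17.1
ee_pos: [0.5297, -0.1021, 0.2584]
tcp_rot: [-3.139, 0.111, 0.0]
ft_force: [2.7, -1.9, 4.7]
gripper_width: 0.0152
gripper_force: 30.0
```

```bash
python3 - <<'E'
from h import *
arc(.8,1.4,12)
E
```

```text
now [ 0.5297 -0.1021  0.2584] r 0.2299 lever 0.81 lat -0.0005290930749504724 F [ 2.7 -1.9  4.7] w 0.015194003137618194 t 17.1
-0.0 -0.7 0.6 0 0 0 1; -0.0 -1.5 1.4 0 0 0 1; -0.0 -2.3 2.3 0 0 0 1; -0.0 -3.0 3.2 0 0 0 1; -0.0 -3.7 4.1 0 0 0 1; -0.0 -4.3 5.1 0 0 0 1; -0.0 -4.9 6.1 0 0 0 1; -0.0 -5.4 7.1 0 0 0 1; -0.0 -5.9 8.1 0 0 0 1; -0.0 -6.3 9.2 0 0 0 1; -0.0 -6.7 10.3 0 0 0 1; -0.0 -7.0 11.4 0 0 0 1
```

Call:
step_arm(commands="0 -0.7 0.6 0 0 0 1; 0 -1.5 1.4 0 0 0 1; 0 -2.3 2.3 0 0 0 1; 0 -3 3.2 0 0 0 1; 0 -3.7 4.1 0 0 0 1; 0 -4.3 5.1 0 0 0 1; 0 -4.9 6.1 0 0 0 1; 0 -5.4 7.1 0 0 0 1; 0 -5.9 8.1 0 0 0 1; 0 -6.3 9.2 0 0 0 1; 0 -6.7 10.3 0 0 0 1; 0 -7 11.4 0 0 0 1; 0 -7 11.4 0 0 0 1")

```text
clock: 18.4
ee_pos: [0.535, -0.0333, 0.1443]
tcp_rot: [-3.139, 0.115, -0.002]
ft_force: [4.4, -2.3, 4.8]
gripper_width: 0.0146
gripper_force: 29.5
```

```bash
python3 - <<'E'
from h import *
arc(1.4,1.7,10)
E
```

```text
now [ 0.535  -0.0333  0.1443] r 0.2286 lever 1.4 lat -0.0006083408975585355 F [ 4.4 -2.3  4.8] w 0.014639722530205741 t 18.4
-0.1 -0.3 0.6 0 0 0 1; -0.1 -0.4 1.3 0 0 0 1; -0.1 -0.6 2.0 0 0 0 1; -0.1 -0.7 2.7 0 0 0 1; -0.1 -0.8 3.3 0 0 0 1; -0.1 -0.8 4.0 0 0 0 1; -0.1 -0.9 4.7 0 0 0 1; -0.1 -0.9 5.4 0 0 0 1; -0.1 -0.9 6.1 0 0 0 1; -0.1 -0.9 6.8 0 0 0 1
```

Call:
step_arm(commands="0 -0.2 0.6 0 0 0 1; 0 -0.4 1.3 0 0 0 1; 0 -0.5 2 0 0 0 1; 0 -0.6 2.7 0 0 0 1; 0 -0.7 3.3 0 0 0 1; 0 -0.7 4 0 0 0 1; 0 -0.8 4.5 0 0 0 1; 0 -0.8 5 0 0 0 1; 0 -0.8 5.4 0 0 0 1; 0 -0.8 5.7 0 0 0 1; 0 -0.8 5.8 0 0 0 1; 0 -0.8 5.8 0 0 0 1")

```text
clock: 19.6
ee_pos: [0.5358, -0.0248, 0.0883]
tcp_rot: [-3.137, 0.115, -0.002]
ft_force: [2.6, 0.4, 10.6]
gripper_width: 0.0147
gripper_force: 29.1
```

```bash
python3 - <<'E'
from h import *
arc(1.6,1.7,4)
E
```

```text
now [ 0.5358 -0.0248  0.0883] r 0.2296 lever 1.648 lat -0.0007331719610675705 F [ 2.6  0.4 10.6] w 0.014660392226679067 t 19.6
-0.1 -0.0 -0.5 0 0 0 1; -0.1 -0.0 0.0 0 0 0 1; -0.1 -0.0 0.6 0 0 0 1; -0.1 -0.0 1.2 0 0 0 1
```

Press on to the stop, watching the force.

Call:
step_arm(commands="0 0 0.2 0 0 0 1; 0 0 0.3 0 0 0 1; 0 0 0.4 0 0 0 1; 0 0 0.4 0 0 0 1; 0 0 0.4 0 0 0 1")

```text
clock: 20.1
ee_pos: [0.5358, -0.0247, 0.0844]
tcp_rot: [-3.137, 0.115, -0.002]
ft_force: [1.6, -0.2, 10.7]
gripper_width: 0.0144
gripper_force: 29.1
```

Call:
step_arm(commands="0 0 0.1 0 0 0 1; 0 0 0.2 0 0 0 1; 0 0 0.3 0 0 0 1; 0 0 0.3 0 0 0 1")

```text
clock: 20.5
ee_pos: [0.5358, -0.0247, 0.0814]
tcp_rot: [-3.137, 0.115, -0.002]
ft_force: [1.8, -0.1, 11.1]
gripper_width: 0.0147
gripper_force: 29.1
```

```bash
python3 - <<'E'
from h import *
np.set_printoptions(precision=4,suppress=True)
c=camera("scene");P=cloud(c);X,Y,Z=P[...,0],P[...,1],P[...,2];ok=c["z_map"]>0
d=P-HG;s=-(d@HY);l=d@np.array([-.997,.076,0])
for side in(-1,1):
    for a in range(20,240,20):
        m=ok&(abs(s-a)<1) if 0 else ok&(abs(s-a/1000)<.01)&(abs(side*l-.056)<.014)&(Z>.08)&(Z<.14)
        if m.sum()>3:print(side,a,m.sum(),np.percentile(Z[m],[10,50,90]),np.median(l[m]))
u,v=map(int,proj(c,[.53,-.1,.09]))
cv2.imwrite("pics/s3.png",cv2.resize(c["color"][v-90:v+70,u-110:u+90],None,fx=3.7,fy=3.7,interpolation=cv2.INTER_CUBIC)[...,::-1])
E
```

```text
-1 20 4 [0.0911 0.1098 0.1195] -0.04386301696615609
1 20 35 [0.1045 0.1122 0.1224] 0.05596081979780723
1 40 20 [0.1037 0.1127 0.1154] 0.05676843392006472
1 60 28 [0.105  0.1121 0.1146] 0.05694595777209986
1 80 25 [0.1051 0.1122 0.1144] 0.057557814377109516
1 100 35 [0.1049 0.1135 0.1162] 0.056134908771890125
1 120 37 [0.1051 0.1124 0.1166] 0.0556869201087147
1 140 25 [0.1038 0.1133 0.1163] 0.05697929064704575
1 160 55 [0.0844 0.1029 0.1153] 0.05690335307592215
1 180 36 [0.0952 0.1105 0.1154] 0.056527701603858796
1 200 32 [0.1043 0.1131 0.1158] 0.05601399526976729
1 220 34 [0.106  0.1144 0.1167] 0.0565375664740501
```

View pics/s3.png

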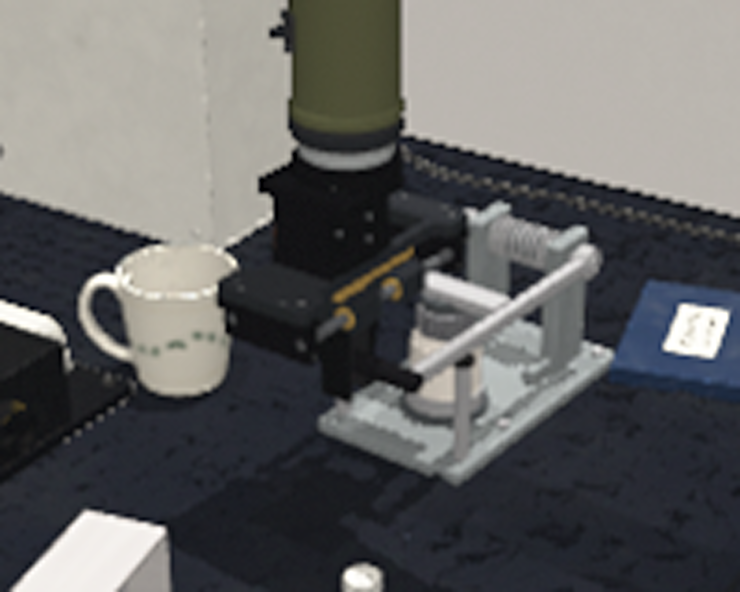

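The lever arm is level along its length at z ≈ 0.113, next to the post at (465,360). The fingers have slid about 4 mm on the bar, so the downward push may be limited by slip at around 11 N. I'll tilt the hand about the bar so a finger bears on it, then press firmly to the stop.

Call:
step_arm(commands="0 0.2 0 -6 0 0 1; 0 0.5 0 -12 0 0 1; 0 0.7 -0.1 -18 0 0 1; 0 1 -0.2 -24 0 0 1; 0 1.2 -0.3 -30 0 0 1; 0 1.4 -0.4 -36 0 0 1; 0 1.5 -0.5 -40 0 0 1; 0 1.5 -0.5 -40 0 0 1; 0 1.5 -0.4 -40 0 0 1; 0 1.5 -0.4 -40 0 0 1")

```text
clock: 21.55
ee_pos: [0.5337, -0.044, 0.0848]
tcp_rot: [2.437, -0.09, -0.034]
ft_force: [5.9, -5.9, 4.5]
gripper_width: 0.0136
gripper_force: 30.2
```

Call:
step_arm(commands="0 -0.1 0.1 0 0 0 1; 0 -0.2 0.2 0 0 0 1; 0 -0.2 0.3 0 0 0 1; 0 -0.3 0.3 0 0 0 1; 0 -0.3 0.3 0 0 0 1")

```text
clock: 22.05
ee_pos: [0.5337, -0.044, 0.0821]
tcp_rot: [2.436, -0.091, -0.034]
ft_force: [4.4, -4.7, 11.2]
gripper_width: 0.0137
gripper_force: 30.3
```

Call:
step_arm(commands="0 -0.1 0.1 0 0 0 1; 0 -0.2 0.2 0 0 0 1; 0 -0.3 0.3 0 0 0 1; 0 -0.3 0.3 0 0 0 1")

```text
clock: 22.45
ee_pos: [0.5338, -0.0441, 0.0808]
tcp_rot: [2.432, -0.093, -0.035]
ft_force: [-2.8, -0.6, 29.3]
gripper_width: 0.0135
gripper_force: 30.5
```

The force has risen to 29 N against the hard stop, so the lever is fully home. Next I untilt about the bar and follow the arc back.

```bash
cat > back.py <<'E'
from h import *
def back(a0,a1,n,t0,t1,off,cl=1):
    o=arm.get_obs();T=R.from_rotvec(o["tcp_rot"]);p0=np.array(o["ee_pos"]);out=[]
    print(p0.round(4),np.round(o["ft_force"],1))
    Y=np.array([-.0767,-.997,0]);D=np.array([0,0,-1.]);Xt=np.cross(Y,D)
    for s in np.linspace(0,1,n+1)[1:]:
        a=a0+(a1-a0)*s-np.radians(5);t=np.radians(t0+(t1-t0)*s)
        b=HG+.230*(-np.sin(a)*HY+np.array([0,0,np.cos(a)]))
        z=np.cos(t)*D+np.sin(t)*Y;M=np.stack([Xt,np.cross(z,Xt),z],1)
        v=T.inv().apply(b+off*z-p0)*100;r=np.degrees((T.inv()*R.from_matrix(M)).as_rotvec())
        out.append(" ".join(f"{k:.1f}" for k in v)+" "+" ".join(f"{k:.0f}" for k in r)+f" {cl}")
    print("; ".join(out))
E
python3 - <<'E'
from back import *
back(1.66,1.0,18,40,0,.031)
E
```

```text
[ 0.5338 -0.0441  0.0808] [-2.8 -0.6 29.3]
-0.0 0.5 -0.6 3 0 0 1; -0.0 0.9 -1.2 5 0 0 1; -0.0 1.4 -1.8 7 0 0 1; -0.0 1.9 -2.4 9 0 0 1; -0.0 2.4 -3.0 12 0 0 1; -0.0 3.0 -3.5 14 0 0 1; -0.0 3.5 -4.1 16 0 0 1; -0.0 4.1 -4.6 18 0 0 1; -0.0 4.7 -5.0 21 0 0 1; -0.0 5.4 -5.5 23 0 0 1; -0.0 6.0 -5.9 25 0 0 1; -0.0 6.6 -6.4 27 0 0 1; -0.0 7.3 -6.8 29 0 0 1; -0.0 8.0 -7.1 32 0 0 1; -0.0 8.7 -7.5 34 0 0 1; -0.0 9.4 -7.8 36 0 0 1; -0.0 10.1 -8.1 38 0 0 1; -0.0 10.9 -8.3 41 0 0 1
```

Call:
step_arm(commands="0 0.5 -0.6 3 0 0 1; 0 0.9 -1.2 5 0 0 1; 0 1.4 -1.8 7 0 0 1; 0 1.9 -2.4 9 0 0 1; 0 2.4 -3 12 0 0 1; 0 3 -3.5 14 0 0 1; 0 3.5 -4.1 16 0 0 1; 0 4.1 -4.6 18 0 0 1; 0 4.7 -5 21 0 0 1; 0 5.4 -5.5 23 0 0 1; 0 6 -5.9 25 0 0 1; 0 6.6 -6.4 27 0 0 1; 0 7.3 -6.8 29 0 0 1; 0 8 -7.1 32 0 0 1; 0 8.7 -7.5 34 0 0 1; 0 9.4 -7.8 36 0 0 1; 0 10.1 -8.1 38 0 0 1; 0 10.9 -8.3 41 0 0 1")

```text
clock: 24.25
ee_pos: [0.5318, -0.0676, 0.2098]
tcp_rot: [-3.117, 0.11, -0.0]
ft_force: [0.5, 2.7, 7.5]
gripper_width: 0.0135
gripper_force: 30.4
```

```bash
python3 - <<'E'
from back import *
back(1.0,0.0,19,0,0,.031)
E
```

```text
[ 0.5318 -0.0676  0.2098] [0.5 2.7 7.5]
-0.0 1.2 -1.4 -1 0 0 1; -0.0 2.0 -2.4 -1 0 0 1; -0.0 2.8 -3.2 -1 0 0 1; -0.0 3.7 -4.1 -1 0 0 1; -0.0 4.6 -4.8 -1 0 0 1; -0.0 5.6 -5.6 -1 0 0 1; -0.0 6.6 -6.2 -1 0 0 1; -0.0 7.7 -6.9 -1 0 0 1; -0.1 8.7 -7.4 -1 0 0 1; -0.1 9.8 -7.9 -1 0 0 1; -0.1 10.9 -8.4 -1 0 0 1; -0.1 12.1 -8.8 -1 0 0 1; -0.1 13.3 -9.1 -1 0 0 1; -0.1 14.4 -9.4 -1 0 0 1; -0.1 15.6 -9.6 -1 0 0 1; -0.1 16.8 -9.7 -1 0 0 1; -0.1 18.0 -9.8 -1 0 0 1; -0.1 19.2 -9.8 -1 0 0 1; -0.1 20.5 -9.8 -1 0 0 1
```

Call:
step_arm(commands="0 0.6 -0.7 0 0 0 1; 0 1.2 -1.4 -1 0 0 1; 0 2 -2.4 -1 0 0 1; 0 2.8 -3.2 -1 0 0 1; 0 3.7 -4.1 -1 0 0 1; 0 4.6 -4.8 -1 0 0 1; 0 5.6 -5.6 -1 0 0 1; 0 6.6 -6.2 -1 0 0 1; 0 7.7 -6.9 -1 0 0 1; 0 8.7 -7.4 -1 0 0 1; 0 9.8 -7.9 -1 0 0 1; 0 10.9 -8.4 -1 0 0 1; 0 12.1 -8.8 -1 0 0 1; 0 13.3 -9.1 -1 0 0 1; 0 14.4 -9.4 -1 0 0 1; 0 15.6 -9.6 -1 0 0 1; 0 16.8 -9.7 -1 0 0 1; 0 18 -9.8 -1 0 0 1; 0 19.2 -9.8 -1 0 0 1; 0 20.3 -9.8 -1 0 0 1")

```text
clock: 26.25
ee_pos: [0.5149, -0.2752, 0.3041]
tcp_rot: [-3.137, 0.118, 0.004]
ft_force: [-1.3, 7.5, 8.8]
gripper_width: 0.0135
gripper_force: 30.3
```

Call:
step_arm(commands="0 -0.1 0 0 0 0 1; 0 -0.1 0 0 0 0 0.6; 0 -0.1 0 0 0 0 0.3; 0 -0.1 0 0 0 0 0; 0 -0.1 0 0 0 0 0; 0 -0.1 0 0 0 0 0; 0 -0.1 0 0 0 0 0; 0 -0.1 -1 0 0 0 0; 0 -0.1 -3 0 0 0 0; 0 -0.1 -5 0 0 0 0; 0 -0.1 -8 0 0 0 0; 0 -0.1 -11 0 0 0 0; 0 -0.1 -11.5 0 0 0 0; 0 -0.1 -11.5 0 0 0 0")

```text
clock: 27.65
ee_pos: [0.517, -0.2744, 0.4206]
tcp_rot: [3.138, -0.116, 0.004]
ft_force: [-0.2, -0.1, -0.4]
gripper_width: 0.0871
gripper_force: 0.0
```

```bash
python3 - <<'E'
from h import *
np.set_printoptions(precision=4,suppress=True)
c=camera("scene");P=cloud(c);X,Y,Z=P[...,0],P[...,1],P[...,2];ok=c["z_map"]>0
m=ok&(np.hypot(X-.526,Y+.144)<.045)
q=P[m&(Z>.035)&(Z<.13)]
t=q[(q[:,2]>.09)];print("cap top z",len(t),np.percentile(t[:,2],[50,70,80,90,97]),"(before max .1109)")
from scipy.optimize import least_squares
b=q[(q[:,2]<.068)&(q[:,2]>.038)]
print("body",len(b),least_squares(lambda v:np.hypot(b[:,0]-v[0],b[:,1]-v[1])-.027,[.526,-.144],loss="soft_l1",f_scale=.001).x)
t=P[ok&(abs(Z-.31)<.06)&(abs(X-.516)<.07)&(abs(Y+.274)<.05)&(c["color"].sum(-1)<150)];print("handle",len(t),t.mean(0) if len(t) else "")
cv2.imwrite("pics/s4.png",cv2.resize(c["color"][100:300,250:450],None,fx=3,fy=3,interpolation=cv2.INTER_CUBIC)[...,::-1])
rows([(.47,-.05,.40,-4.4,0,18)])
E
```

```text
cap top z 135 [0.0985 0.0995 0.1    0.1007 0.1016] (before max .1109)
body 139 [ 0.5254 -0.1452]
handle 185 [ 0.5133 -0.269   0.337 ]
now [ 0.5167 -0.2741  0.4192] fing -94.2 F [0.3 0.3 0.2] w 0.087 t 27.7 j7 -1.07
18 -0.1 -0.2 0.0 0.0 -0.0 -1 0; -0.2 -0.8 0.1 0.0 -0.0 -3 0; -0.5 -1.6 0.1 0.0 -0.0 -7 0; -0.8 -2.8 0.2 0.0 -0.0 -11 0; -1.2 -4.1 0.4 0.0 -0.0 -17 0; -1.6 -5.7 0.5 0.0 -0.0 -23 0; -2.1 -7.4 0.6 0.0 -0.0 -30 0; -2.6 -9.2 0.8 0.0 -0.0 -37 0; -3.2 -11.0 1.0 0.0 -0.0 -45 0; -3.7 -12.8 1.1 0.0 -0.0 -52 0; -4.2 -14.6 1.3 0.0 -0.0 -60 0; -4.7 -16.3 1.4 0.0 -0.0 -67 0; -5.1 -17.9 1.6 0.0 -0.0 -73 0; -5.5 -19.2 1.7 0.0 -0.0 -78 0; -5.8 -20.4 1.8 0.0 -0.0 -83 0; -6.1 -21.2 1.9 0.0 -0.0 -87 0; -6.3 -21.8 1.9 0.0 -0.0 -89 0; -6.3 -22.0 1.9 0.0 -0.0 -90 0
```

View pics/s4.png

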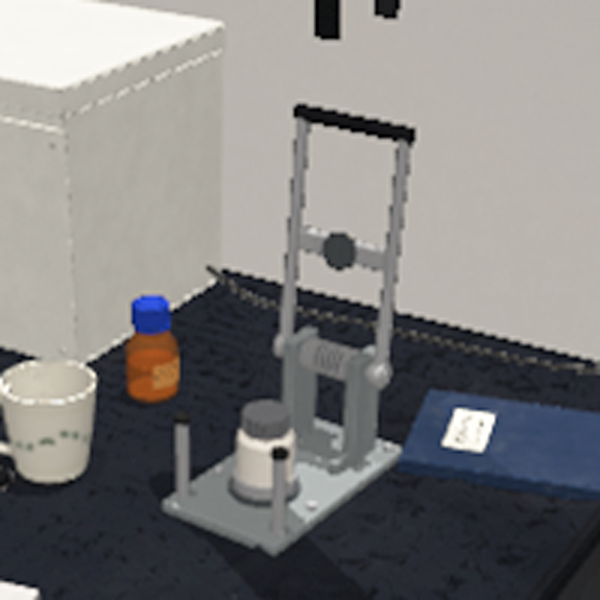

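The jar stands on the anvil with the cap home: the top dropped about 9 mm, and it shows at (268,415). The lever is upright again. Now I fetch the jar.

Call:
step_arm(commands="0 -0.8 0 0 0 -3 0; 0 -1.6 0 0 0 -7 0; 0 -2.8 0 0 0 -11 0; -0.1 -4.1 0 0 0 -17 0; -0.1 -5.5 0 0 0 -23 0; -0.1 -7 0 0 0 -30 0; -0.1 -8.5 0 0 0 -37 0; -0.2 -10 0 0 0 -45 0; -0.2 -11.2 0.5 0 0 -52 0; -0.2 -12.2 1.5 0 0 -60 0; -0.2 -12.8 3 0 0 -67 0; -0.2 -12.9 5 0 0 -74 0; -0.2 -12.9 7 0 0 -80 0; -0.2 -12.9 9 0 0 -85 0; -0.2 -12.9 11.5 0 0 -88 0; -0.2 -12.9 14 0 0 -90 0; -0.2 -12.9 16 0 0 -90 0; -0.2 -12.9 17 0 0 -90 0; -0.2 -12.9 17 0 0 -90 0")

```text
clock: 29.6
ee_pos: [0.5229, -0.1446, 0.2471]
tcp_rot: [-2.299, -2.136, 0.004]
ft_force: [1.0, 0.6, 0.0]
gripper_width: 0.0869
gripper_force: 0.0
```

```bash
python3 - <<'E'
from h import *
rows([(.5257,-.145,.042,-4.4,0,10)])
E
```

```text
now [ 0.5229 -0.1446  0.2471] fing -4.2 F [1.  0.6 0. ] w 0.0869 t 29.6 j7 0.2
10 -0.0 0.0 0.6 -0.2 -0.0 0 0; -0.0 0.0 2.1 -0.2 -0.0 0 0; -0.0 0.1 4.4 -0.2 -0.0 0 0; -0.0 0.1 7.2 -0.2 -0.0 0 0; -0.0 0.2 10.3 -0.2 -0.0 0 0; -0.0 0.2 13.3 -0.2 -0.0 0 0; -0.0 0.3 16.1 -0.2 -0.0 0 0; -0.0 0.3 18.4 -0.2 -0.0 0 0; -0.0 0.4 19.9 -0.2 -0.0 0 0; -0.0 0.4 20.5 -0.2 -0.0 0 0
```

Call:
step_arm(commands="0 0 0.6 0 0 0 0; 0 0.1 2.1 0 0 0 0; 0 0.1 4.4 0 0 0 0; 0 0.2 7.2 0 0 0 0; 0 0.2 10.3 0 0 0 0; 0 0.3 13.3 0 0 0 0; 0 0.3 16.1 0 0 0 0; 0 0.3 18.4 0 0 0 0; 0 0.3 19.8 0 0 0 0; 0 0.3 20.2 0 0 0 0; 0 0.3 20.2 0 0 0 0; 0 0.3 20.2 0 0 0 0.5; 0 0.3 20.2 0 0 0 1; 0 0.3 20.2 0 0 0 1; 0 0.3 20.2 0 0 0 1; 0 0.3 20.2 0 0 0 1; 0 0.3 20.2 0 0 0 1; 0 0.3 20.2 0 0 0 1; 0 0.3 20.2 0 0 0 1")

```text
clock: 31.5
ee_pos: [0.5268, -0.1452, 0.0474]
tcp_rot: [-2.301, -2.137, 0.0]
ft_force: [-3.0, 1.7, 5.8]
gripper_width: 0.0532
gripper_force: 30.0
```

```bash
python3 - <<'E'
from h import *
rows([(.526,-.145,.24,-4.4,1,8)])
E
```

```text
now [ 0.5268 -0.1452  0.0474] fing -4.2 F [-3.   1.7  5.8] w 0.0532 t 31.5 j7 0.32
8 0.0 -0.0 -0.8 -0.1 -0.0 0 1; 0.0 -0.0 -3.0 -0.1 -0.0 0 1; 0.0 -0.0 -6.1 -0.1 -0.0 0 1; 0.0 -0.0 -9.6 -0.1 -0.0 0 1; 0.0 -0.1 -13.2 -0.1 -0.0 0 1; 0.0 -0.1 -16.3 -0.1 -0.0 0 1; 0.0 -0.1 -18.4 -0.1 -0.0 0 1; 0.0 -0.1 -19.3 -0.1 -0.0 0 1
```

Call:
step_arm(commands="0 0 -0.8 0 0 0 1; 0 0 -3 0 0 0 1; 0 0 -6 0 0 0 1; 0 0 -9.5 0 0 0 1; 0 0 -13 0 0 0 1; 0 0 -16.3 0 0 0 1; 0 0 -18.4 0 0 0 1; 0 0 -19.3 0 0 0 1; 0 0 -19.3 0 0 0 1; 0 0 -19.3 0 0 0 1")

```text
clock: 32.5
ee_pos: [0.5266, -0.1451, 0.2389]
tcp_rot: [-2.301, -2.137, 0.002]
ft_force: [0.4, -0.3, -2.9]
gripper_width: 0.0531
gripper_force: 30.0
```

```bash
python3 - <<'E'
from h import *
c=dict(np.load("top0.npz"));P=cloud(c);X,Y,Z=P[...,0],P[...,1],P[...,2]
m=(c["z_map"]>0)&(Z>.1)&(X<.8)&(Y>.05)&(Y<.42)&(X>.45)
q=P[m];m2=q[:,0].min();print("obstacles >.1: min x",m2,[ (round(x,2),q[abs(q[:,0]-x)<.01][:,1:].max(0).round(2),q[abs(q[:,0]-x)<.01][:,1].min().round(2)) for x in np.arange(round(m2,2)+.01,.8,.03) if (abs(q[:,0]-x)<.01).any()])
rows([(.574,.2387,.22,12,1,18)])
E
```

```text
obstacles >.1: min x 0.6566329635288757 [(np.float64(0.67), array([0.32, 0.31]), np.float64(0.14)), (np.float64(0.7), array([0.32, 0.31]), np.float64(0.09)), (np.float64(0.73), array([0.32, 0.31]), np.float64(0.09)), (np.float64(0.76), array([0.41, 0.31]), np.float64(0.09)), (np.float64(0.79), array([0.42, 0.31]), np.float64(0.09))]
now [ 0.5266 -0.1451  0.2389] fing -4.2 F [ 0.4 -0.3 -2.9] w 0.0531 t 32.5 j7 0.2
18 0.3 0.0 0.0 -0.1 -0.0 -0 1; 1.3 0.1 0.1 -0.1 -0.0 -1 1; 2.9 0.1 0.1 -0.1 -0.0 -1 1; 4.9 0.2 0.2 -0.1 -0.0 -2 1; 7.3 0.4 0.4 -0.1 -0.0 -3 1; 10.0 0.5 0.5 -0.1 -0.0 -4 1; 13.0 0.6 0.6 -0.1 -0.0 -5 1; 16.1 0.8 0.8 -0.1 -0.0 -7 1; 19.3 1.0 0.9 -0.1 -0.0 -8 1; 22.5 1.1 1.1 -0.1 -0.0 -9 1; 25.6 1.3 1.3 -0.1 -0.0 -11 1; 28.6 1.4 1.4 -0.1 -0.0 -12 1; 31.3 1.5 1.5 -0.1 -0.0 -13 1; 33.8 1.7 1.6 -0.1 -0.0 -14 1; 35.8 1.8 1.7 -0.1 -0.0 -15 1; 37.3 1.8 1.8 -0.1 -0.0 -16 1; 38.3 1.9 1.9 -0.1 -0.0 -16 1; 38.6 1.9 1.9 -0.1 -0.0 -16 1
```

The microscope starts at x ≈ 0.657 (y 0.14–0.32), so the gripper's long side must not point along x. I'll turn the fingers along the shelf length, at -78°.

```bash
python3 - <<'E'
from h import *
rows([(.574,.2387,.22,-78.4,1,18)])
E
```

```text
now [ 0.5266 -0.1451  0.2389] fing -4.2 F [ 0.4 -0.3 -2.9] w 0.0531 t 32.5 j7 0.2
18 0.3 0.0 0.0 -0.1 -0.0 1 1; 1.3 0.1 0.1 -0.1 -0.0 3 1; 2.9 0.1 0.1 -0.1 -0.0 5 1; 4.9 0.2 0.2 -0.1 0.0 9 1; 7.3 0.4 0.4 -0.1 0.0 14 1; 10.0 0.5 0.5 -0.1 0.0 19 1; 13.0 0.6 0.6 -0.1 0.0 25 1; 16.1 0.8 0.8 -0.1 0.0 31 1; 19.3 1.0 0.9 -0.1 0.0 37 1; 22.5 1.1 1.1 -0.1 0.0 43 1; 25.6 1.3 1.3 -0.1 0.0 49 1; 28.6 1.4 1.4 -0.1 0.0 55 1; 31.3 1.5 1.5 -0.1 0.0 60 1; 33.8 1.7 1.6 -0.1 0.1 65 1; 35.8 1.8 1.7 -0.1 0.1 69 1; 37.3 1.8 1.8 -0.1 0.1 72 1; 38.3 1.9 1.9 -0.1 0.1 74 1; 38.6 1.9 1.9 -0.1 0.1 74 1
```

Call:
step_arm(commands="0.3 0 0 0 0 5 1; 1.3 0 0 0 0 11 1; 2.9 0 0 0 0 18 1; 4.9 0 0 0 0 25 1; 7.3 0 0 0 0 32 1; 10 0 0 0 0 39 1; 13 0 0 0 0 46 1; 16.1 0 0 0 0 53 1; 19.3 0 0 0 0 60 1; 22.5 0 0 0 0 66 1; 25.6 0 0 0 0 70 1; 28.6 0 0 0 0 73 1; 31.3 0.3 0.5 0 0 74 1; 33.8 0.7 1 0 0 74 1; 35.8 1.1 1.3 0 0 74 1; 37.3 1.5 1.6 0 0 74 1; 38.3 1.8 1.8 0 0 74 1; 38.6 1.9 1.9 0 0 74 1; 38.6 1.9 1.9 0 0 74 1; 38.6 1.9 1.9 0 0 74 1")

```text
clock: 34.5
ee_pos: [0.5749, 0.2368, 0.2215]
tcp_rot: [3.125, 0.32, 0.0]
ft_force: [-0.4, 0.4, -2.9]
gripper_width: 0.0533
gripper_force: 30.0
```

```bash
python3 - <<'E'
from h import *
rows([(.574,.2385,.0755,-78.4,1,10)])
E
```

```text
now [0.5749 0.2368 0.2215] fing -78.3 F [-0.4  0.4 -2.9] w 0.0533 t 34.5 j7 -1.71
10 -0.0 -0.0 0.4 0.0 -0.0 0 1; -0.0 -0.0 1.5 0.0 -0.0 0 1; -0.0 -0.0 3.2 0.0 -0.0 0 1; -0.0 -0.1 5.1 0.0 -0.0 0 1; -0.0 -0.1 7.3 0.0 -0.0 0 1; -0.0 -0.1 9.5 0.0 -0.0 0 1; -0.0 -0.2 11.4 0.0 -0.0 0 1; -0.0 -0.2 13.1 0.0 -0.0 0 1; -0.1 -0.2 14.2 0.0 -0.0 0 1; -0.1 -0.2 14.6 0.0 -0.0 0 1
```

Call:
step_arm(commands="0 0 0.4 0 0 0 1; 0 0 1.5 0 0 0 1; 0 0 3.2 0 0 0 1; 0 -0.1 5.1 0 0 0 1; 0 -0.1 7.3 0 0 0 1; 0 -0.1 9.5 0 0 0 1; 0 -0.2 11.4 0 0 0 1; 0 -0.2 13.1 0 0 0 1; 0 -0.2 14.2 0 0 0 1; 0 -0.2 14.6 0 0 0 1; 0 -0.2 14.6 0 0 0 1; 0 -0.2 14.6 0 0 0 1; 0 -0.2 14.6 0 0 0 1")

```text
clock: 35.8
ee_pos: [0.5749, 0.2404, 0.0763]
tcp_rot: [-3.124, -0.322, -0.003]
ft_force: [0.4, -0.1, -1.3]
gripper_width: 0.0533
gripper_force: 30.0
```

Call:
step_arm(commands="-0.1 0 0.1 0 0 0 1; -0.1 0 0.2 0 0 0 1; -0.1 0 0.3 0 0 0 1; -0.1 0 0.3 0 0 0 1; -0.1 0 0.3 0 0 0 1")

```text
clock: 36.3
ee_pos: [0.5732, 0.24, 0.0725]
tcp_rot: [-3.125, -0.322, -0.0]
ft_force: [-2.0, -1.1, -0.1]
gripper_width: 0.0529
gripper_force: 30.0
```

Call:
step_arm(commands="0 0 0.1 0 0 0 1; 0 0 0.1 0 0 0 1; 0 0 0.1 0 0 0 1")

```text
clock: 36.6
ee_pos: [0.5733, 0.24, 0.0724]
tcp_rot: [-3.124, -0.322, -0.0]
ft_force: [-3.9, -0.5, 5.7]
gripper_width: 0.0537
gripper_force: 30.0
```

Contact. Release and withdraw.

Call:
step_arm(commands="0 0 -0.1 0 0 0 0.8; 0 0 -0.1 0 0 0 0.6; 0 0 -0.1 0 0 0 0.3; 0 0 -0.1 0 0 0 0; 0 0 -0.1 0 0 0 0; 0 0 -0.1 0 0 0 0; 0 0 -0.1 0 0 0 0; 0 0 -0.6 0 0 0 0; 0 0 -2 0 0 0 0; 0 0 -4 0 0 0 0; 0 0 -7 0 0 0 0; 0 0 -11 0 0 0 0; 0 0 -15 0 0 0 0; 0 0 -18 0 0 0 0; 0 0 -18 0 0 0 0")

```text
clock: 38.1
ee_pos: [0.576, 0.2407, 0.2584]
tcp_rot: [-3.121, -0.321, -0.016]
ft_force: [0.9, -0.5, 0.1]
gripper_width: 0.0872
gripper_force: 0.0
```

```bash
python3 - <<'E'
from h import *
rows([(.46,-.03,.28,-30,0,18)])
E
```

```text
now [0.576  0.2407 0.2584] fing -78.2 F [ 0.9 -0.5  0.1] w 0.0872 t 38.1 j7 -1.72
18 -0.2 0.2 -0.0 -0.2 -0.6 -0 0; -0.6 0.8 -0.1 -0.2 -0.6 -2 0; -1.2 1.8 -0.2 -0.2 -0.6 -4 0; -2.1 3.0 -0.3 -0.2 -0.6 -6 0; -3.2 4.6 -0.5 -0.1 -0.6 -9 0; -4.4 6.3 -0.6 -0.1 -0.6 -13 0; -5.7 8.1 -0.8 -0.1 -0.6 -16 0; -7.0 10.1 -1.0 -0.1 -0.6 -20 0; -8.4 12.1 -1.2 -0.1 -0.6 -24 0; -9.8 14.1 -1.4 -0.0 -0.6 -28 0; -11.2 16.0 -1.6 -0.0 -0.6 -32 0; -12.5 17.9 -1.8 0.0 -0.7 -36 0; -13.7 19.6 -2.0 0.0 -0.7 -39 0; -14.7 21.1 -2.1 0.0 -0.7 -42 0; -15.6 22.3 -2.2 0.1 -0.7 -45 0; -16.3 23.3 -2.3 0.1 -0.7 -47 0; -16.7 23.9 -2.4 0.1 -0.7 -48 0; -16.9 24.1 -2.4 0.1 -0.7 -48 0
```

Move aside without turning, then verify.

Call:
step_arm(commands="-0.6 0.8 0 0 0 0 0; -1.8 2.5 0 0 0 0 0; -3.2 4.6 -0.5 0 0 0 0; -5.7 8.1 -0.8 0 0 0 0; -8.4 12 -1.2 0 0 0 0; -11 16 -1.6 0 0 0 0; -13.5 19.5 -2 0 0 0 0; -15.5 22 -2.2 0 0 0 0; -16.5 24 -2.4 0 0 0 0; -16.5 24 -2.4 0 0 0 0")

```text
clock: 39.1
ee_pos: [0.4589, -0.0327, 0.2747]
tcp_rot: [-3.125, -0.313, 0.001]
ft_force: [-0.1, 0.2, 0.1]
gripper_width: 0.0872
gripper_force: 0.0
```

```bash
python3 - <<'E'
from h import *
np.set_printoptions(precision=4,suppress=True)
c=camera("top");P=cloud(c);X,Y,Z=P[...,0],P[...,1],P[...,2];ok=c["z_map"]>0
m=ok&(np.hypot(X-.574,Y-.24)<.045)&(Z>.105)&(Z<.14);q=P[m]
print("cap",len(q),np.median(q,axis=0),cv2.minEnclosingCircle(q[:,:2].astype(np.float32)))
for n,(x,y),h in(("case",(.4265,.2548),.0624),("vial",(.4306,.1183),.0512)):
    t=P[ok&(np.hypot(X-x,Y-y)<.04)&(abs(Z-h)<.008)];print(n,len(t),t.mean(0))
cv2.imwrite("pics/t5.png",cv2.resize(c["color"][180:330,150:500],None,fx=2.2,fy=2.2,interpolation=cv2.INTER_CUBIC)[...,::-1])
E
```

```text
cap 294 [0.5722 0.2389 0.1219] ((0.5742831826210022, 0.23933784663677216), 0.02347070723772049)
case 288 [0.4265 0.254  0.061 ]
vial 76 [0.43   0.1181 0.0506]
```

View pics/t5.png

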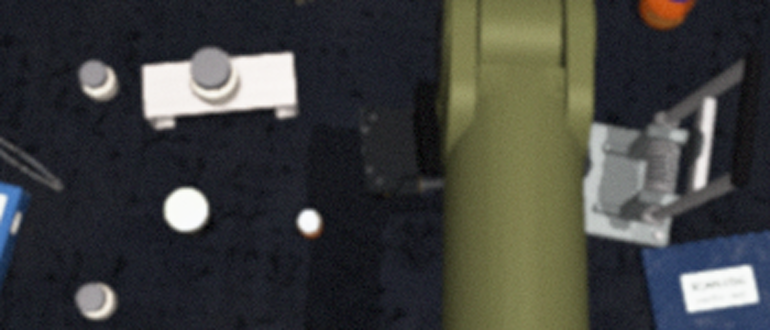

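The jar stands upright on the shelf at (213,75), with its top at 0.122 m (0.055 + 0.067). The canister and bottle have not moved, and the lever is upright. Handing in.

```bash
python3 -c "from bench import job;print(job.finish_job())"
```

```text
the job is handed in; nothing more can be done
None
```

The job is handed in at about 39 s of the 72 s allowed: the jar's cap is pressed fully home, the lever is back upright, the closed jar stands released on the shelf, and the canister and bottle have not moved.

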